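# Close the casting mould

### The arm

A 6-joint arm with a two-finger parallel gripper is mounted at the origin on the work surface. World frame = base frame: x ahead of the robot, y to its left, z up, the work surface at z = 0. Lengths are in m, angles in rad, forces in N, time in s.
With the tool pointing down it reaches from about 0.35 to 0.775 m from the base axis. Payload 7.3 kg.
Tool frame: the origin (TCP) lies at the centre of the arm's flange, where the gripper is bolted on; the fingertips stand 178 mm ahead of it and the grasp point (between the pads) lies 159 mm ahead of it (tip_extent is the distance from the TCP to the fingertips, in m); z points along the fingers, y is the line along which they close (so a half turn about z gives the same grasp; the last joint's range is limited). The gripper opens to 92 mm and grips with 3 to 60 N. Pads are 19 mm wide; open, the fingers measure 130 mm over their backs; the gripper's body (75 mm by 190 mm) begins 47 mm behind the grasp point.
Start: joints at [-1.253, 0.342, 1.524, -0, 1.275, -0.146], TCP at [0.235, -0.47, 0.405] pointing down, gripper open.
Joint ranges: [-2.53, 2.53], [-0.77, 2.02], [0.04, 2.7], [-1, 4.14], [0.28, 2.66], [-3.11, 3.11]. Speed limits (rad/s): [2.57, 2.57, 3.14, 3.14, 3.14, 3.14].

### API

Orientations are given as [roll, pitch, yaw] about the fixed x, y, z axes, in that order (R = Rz(yaw) Ry(pitch) Rx(roll)).
In Python, from cell import * gives the robot as it stands.
- The arm moves only by the tool arm_command, never from a script. Its arguments are lists of equal length, an entry for each row: "xyz": the shift along the world's x, y, z in mm, a list of three; "spin": the turn about the world's z in degrees. In form: {"xyz": [[tx, ty, tz], ...], "spin": [spin, ...]}. A call has 1 to 20 rows; each row shifts and turns the commanded pose from where the row before left it; what a row does not reach is not made up. A row lasts 1/10 s, in which the tool goes at most 50 mm and 8.59 degrees, less where a joint would pass 70% of its speed; a pose out of reach is approached as far as the arm can. A call with a gripper value outside its range is refused whole. "jaw" is the opening, from -1 (shut) to 1 (fully open), set as the call begins (left out, the last holds). The fingers move at their own pace and stop on an object; "squeeze" is the grip in N (left out, the last holds). Time passes only in rows, so rows that do not move let the fingers close. It gives the time, the measured TCP pose, the force, the opening and the grip force at its end, in the units of the state.
- observe(): the state, without advancing time (a new reading comes with each control period).
- read_camera(name): name is "scene" or "top" or "wrist"; returns a dict with "img" (400x640x3 uint8, red, green, blue), "depth" (400x640 float32, m along the optical axis (not along the pixel's ray), 0 where there is no reading), "fx", "fy", "cx", "cy" (pixels), "world_from_camera" (4x4, takes a point from camera to world coordinates). Camera axes: x right, y up, looking along -z (the intrinsics and any distortion apply to the point x, -y, -z); pixel columns grow to the right and rows downward; lengths in m; the calibration is good to about 2 mm. The wrist camera is an equidistant fisheye: a pixel r from the principal point sees the ray r / f radians off the axis. A picture is of the moment at which its call begins.
- hand_in(): hands the job in; it is judged then, once.
The state is a dict: "time": time; "qpos": joint angles; "qvel": joint speeds; "joint_efforts": joint torques, N m; "tool_pos": TCP position; "tool_rot": TCP orientation; "contact_force": force on the tool from outside, world axes, zero at the start; "torque": the same for the moment, N m; "opening": finger opening in m; "grip_force": force on a finger pad.
Only numpy, scipy, OpenCV 4.12 (cv2) and the standard library are available. Lean on these libraries where they do the work, as an engineer would, in place of code of your own. Each camera call takes 0.05 s, during which the arm holds its last target. There are 200 camera calls.

### The job

Close the casting mould: lay its cover plate on, slide it gently over the two studs until its holes drop over them and it lies flat on the mould, then turn the latch across so that it holds the cover, and let go. Never push the cover hard against the mould (stay under 60 N) and leave the other things on the bench where they are.

Things in the scene. Friction and masses are not known exactly. Their poses are not given: they have to be found in the camera images.
- mould: Casting mould: grey steel block fixed to the bench, 160 mm (its x) by 120 mm (y), 45 mm high, two pink resin inlays. Origin: centre of its underside, z up; flat top face at z = 45 mm. A lug with the latch projects on its -y side to y = -90 mm. The cover must not push on the mould, studs or latch with over 60 N.
- mould_top (a point): Centre of the mould's top face. Under it, in a channel along x, a dark bar carries two upright round steel studs, 10 mm thick, 90 mm apart along x at y = 0, tips 14 mm above the face. The bar is clamped fast but off centre: the midpoint of the studs lies anywhere from -12 to +12 mm along x from here, not measured.
- cover: Loose cover plate of bare aluminium, 140 (x) by 100 (y) by 6 mm, 0.2 to 0.45 kg, flat on the bench. Origin: centre of its underside, z up. It goes on lengthwise along the mould, either way round. Seated, its underside lies on the mould's top face and the studs stand 8 mm out of it; before that it rides 14 mm higher on the stud tips.
- cover_hole (a point): Centre, at the plate's underside, of the cover's hole at x = +45 mm, y = 0; its twin is at x = -45 mm. Both are through holes, 12.5 mm along x and 16 mm along y.
- cover_handle (a point): Centre of the cover's bridge handle, 44 mm above the plate's underside: a level bar along the plate's x, 64 mm long, 12 mm wide (y), 16 mm high, on two legs 10 mm long at x = +27 and -27 mm. x along the bar, z up.
- latch (a joint): Angle of the latch, a flat steel lever on an upright pivot; stays where left. 0: points along the mould's +x, beside the cover's place; grows counterclockwise from above; 1.57: along +y, across the cover's edge (stop at 1.62). Starts between -0.8 and 0.1. Passes 3 mm over a seated cover, is blocked by an unseated one.
- latch_pin (a point): On the axis of the latch's upright round steel pin, 10 mm thick, 36 mm from the pivot. This point is 84 mm above the mould's underside; the pin's tip is 10 mm higher, the lever's top face 22 mm lower. About 1.5 N at the pin turns the latch.
- latch_pivot (a point): Pivot axis of the latch at the lever's underside, at x = 0, y = -70, z = 54 mm in the mould's frame; it has the mould's axes. The lever is 14 mm wide, 8 mm thick and reaches 44 mm from here.
- offcut: peach resin block, 50 x 30 x 30 mm, loose near the robot; origin at its underside; a bystander, leave it alone
- bar_offcut: peach resin bar, 45 x 160 x 32 mm, loose at the far side; origin at its underside; a bystander, leave it alone
- jar: small blue jar, 48 mm across, 55 mm tall, loose at the far side; origin at its underside; a bystander, leave it alone
- mallet: hammer lying at the left of the bench; origin at its underside; a bystander, leave it alone
- brush: brush lying at the right of the bench; origin at its underside; a bystander, leave it alone
- bottle: clear bottle, 72 mm across, 150 mm tall, far right; origin at its underside; a bystander, leave it alone
- tin: open red tin, 80 mm across, 90 mm tall, far left; origin at its underside; a bystander, leave it alone
There are look-alikes about, which are no part of the job. What is meant by the mould is not yellow, and is the larger of those in its own colour.

How it is judged:
By the outcome, as a careful person would: the job done as asked, in the order asked, and still so for the second after the job is handed in, with the robot touching nothing.
It also fails if it takes over 72 s, if anything falls off the work surface, if the arm or the gripper's body presses on something with over 40 N, if the wrist force passes 120 N, or if a joint passes its speed limit or range.

## Working session

There is one attempt and no reset: what is moved stays moved. The work goes in short steps, Python scripts to look and compute and a tool call to move; the robot and the scene stay as the last step left them, time stands still between calls to the robot, and variables do not carry over. Pictures are saved under pics/ and viewed, at most 10 in all, crops included, and the job is handed in when it is done.

Besides the shell and the picture viewer there is one more tool, called after "Call:" by a JSON object that holds its "fn" and its "kwargs", one argument or row to a line. arm_command: Moves the arm, as the interface text tells. Its arguments: {"type":"object","properties":{"xyz":{"type":"array","items":{"type":"array","items":{"type":"number"}}},"spin":{"type":"array","items":{"type":"number"}},"jaw":{"type":"number"},"squeeze":{"type":"number"}},"required":["xyz","spin"]}

```bash
mkdir -p pics; ls
cat > h.py <<'E'
from cell import *
import numpy as np, cv2
def cam(n):
    c=read_camera(n); return c
def save(c,f): cv2.imwrite('pics/'+f,c['img'][:,:,::-1])
E
python3 - <<'E'
from h import *
np.set_printoptions(precision=4,suppress=True)
import pickle
a=cam('scene');b=cam('top');pickle.dump((a,b),open('c0.pkl','wb'))
save(a,'s0.png');save(b,'t0.png')
for c in(a,b):print(c['fx'],c['fy'],c['cx'],c['cy'],c['world_from_camera'])
print(observe())
E
```

```text
pics
502.78574300278 502.78574300278 315.30010506405506 203.74492798790027 [[-0.8126 -0.5074  0.2868  0.8995]
 [ 0.5828 -0.7002  0.4124  0.5251]
 [-0.0085  0.5023  0.8647  1.1548]
 [ 0.      0.      0.      1.    ]]
386.3338044884939 386.3338044884939 328.4725107208467 205.3139667010463 [[-0.005   0.9931 -0.1174  0.3612]
 [-1.     -0.0054 -0.003   0.0047]
 [-0.0036  0.1174  0.9931  1.3364]
 [ 0.      0.      0.      1.    ]]
{'time': 0.1, 'qpos': array([-1.253 ,  0.3426,  1.5249,  0.    ,  1.2754, -0.146 ]), 'qvel': array([ 0.0001, -0.0016, -0.0008,  0.003 , -0.    , -0.0012]), 'joint_efforts': array([  0.0018, -43.2004, -24.4694,   0.072 ,   0.0526,  -0.    ]), 'tool_pos': array([ 0.2348, -0.4694,  0.4041]), 'tool_rot': array([-3.1403, -0.0002,  0.4638]), 'contact_force': array([ 0.0479,  0.2247, -0.6604]), 'torque': array([ 0.0343, -0.0374, -0.0474]), 'grip_force': 0.0, 'opening': 0.09199168798618552}
```

View pics/t0.png

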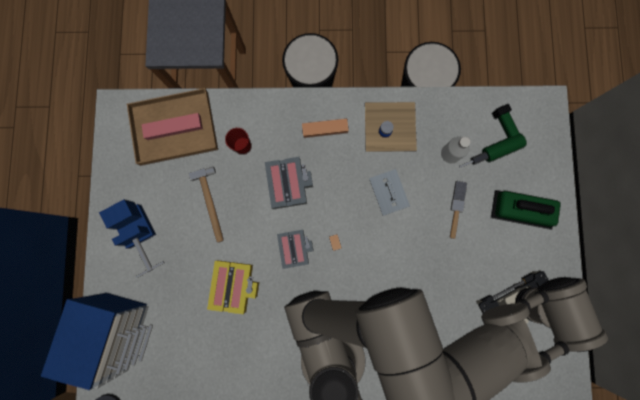

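View pics/s0.png

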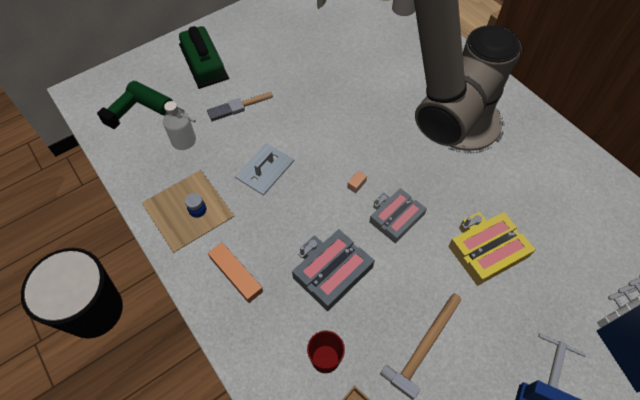

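The top view shows the target mould (the larger grey one) at about (286,182), with its lug to the right at (306,178). The cover is at (390,192), with its handle running from (385,185) to (394,200). The small grey mould at (293,249) and the yellow one at (231,287) are decoys. The scene view agrees: mould (333,268), latch (310,247), cover (265,168).

```bash
cat >> h.py <<'E'
def ray(c,u,v):
    "origin, dirs (camera z-normalised) in world; fisheye handled for wrist"
    u=np.asarray(u,float);v=np.asarray(v,float)
    x=(u-c['cx'])/c['fx'];y=(v-c['cy'])/c['fy']
    if c.get('fish'):
        r=np.hypot(x,y)+1e-12;d=np.stack([x/r*np.sin(r),-y/r*np.sin(r),-np.cos(r)],-1)
    else: d=np.stack([x,-y,-np.ones_like(x)],-1)
    T=c['world_from_camera'];return T[:3,3],d@T[:3,:3].T
def onz(c,u,v,z):
    o,d=ray(c,u,v);return o+d*((z-o[2])/d[...,2])[...,None]
def tri(c1,p1,c2,p2):
    o1,d1=ray(c1,*p1);o2,d2=ray(c2,*p2)
    s=np.linalg.lstsq(np.stack([d1,-d2],1),o2-o1,rcond=None)[0]
    a=o1+s[0]*d1;b=o2+s[1]*d2;return (a+b)/2,np.linalg.norm(a-b)
def wcam():
    c=read_camera('wrist');c['fish']=1;return c
E
python3 - <<'E'
from h import *
import pickle
np.set_printoptions(precision=4,suppress=True)
a,b=pickle.load(open('c0.pkl','rb'))
def rect(m,c,z,roi):
    mm=np.zeros(m.shape,np.uint8);x0,y0,x1,y1=roi;mm[y0:y1,x0:x1]=m[y0:y1,x0:x1]
    cs,_=cv2.findContours(mm,cv2.RETR_EXTERNAL,2);k=max(cs,key=cv2.contourArea)[:,0]
    P=onz(c,k[:,0],k[:,1],z)[:,:2]
    return cv2.minAreaRect((P*1000).astype(np.float32))
im=b['img'].astype(int)
print(im[192,378],im[205,395],im[192,350],im[182,268],im[182,280])
h=cv2.cvtColor(b['img'],cv2.COLOR_RGB2HSV)
blu=((im[...,2]-im[...,0])>8)
print('cover',rect(blu,b,.006,(360,160,420,225)))
pink=(im[...,0]-im[...,2]>40)
print('pink',rect(pink,b,.045,(265,155,287,212)),rect(pink,b,.045,(288,155,302,212)))
dk=(im.sum(2)<330)|pink
print('mould',rect(dk,b,.045,(255,150,318,215)))
for u,v in [(390,192),(286,182),(292,160),(306,178)]:
    d=b['depth'][v,u];o,r=ray(b,u,v);print(u,v,o+r*d)
w=read_camera('wrist');print({k:w[k] for k in w if k not in('img','depth')})
from scipy.spatial.transform import Rotation as R
s=observe();M=R.from_euler('xyz',s['tool_rot']).as_matrix()
print('cam in tool',M.T@(w['world_from_camera'][:3,3]-s['tool_pos']),M.T@w['world_from_camera'][:3,:3])
i=cv2.hconcat([cv2.resize(b['img'][140:230,250:330],None,fx=5,fy=5),cv2.resize(b['img'][150:240,350:430],None,fx=5,fy=5)]);cv2.imwrite('pics/t1.png',i[:,:,::-1])
E
```

```text
[114 121 127] [120 123 124] [124 125 124] [86 92 95] [138  93  97]
cover ((565.041259765625, -202.04180908203125), (137.33612060546875, 97.89002990722656), 18.883703231811523)
pink ((591.07763671875, 184.2975616455078), (118.92338562011719, 23.992870330810547), 8.561992645263672) ((600.3336791992188, 127.79695129394531), (119.04285430908203, 23.527894973754883), 8.996829986572266)
mould ((594.8643798828125, 139.89317321777344), (168.1405792236328, 152.49085998535156), 9.22997760772705)
390 192 [ 0.5572 -0.1985  0.0505]
286 182 [0.5947 0.1526 0.0425]
292 160 [0.6702 0.1324 0.0455]
306 178 [0.6044 0.0834 0.0619]
{'fx': 309.70691628693146, 'fy': 309.70691628693146, 'cx': 323.4897136875074, 'cy': 197.06552361200286, 'world_from_camera': array([[ 0.4471,  0.8536,  0.2672,  0.3068],
       [-0.8945,  0.4269,  0.133 , -0.4329],
       [-0.0006, -0.2985,  0.9544,  0.3848],
       [ 0.    ,  0.    ,  0.    ,  1.    ]])}
cam in tool [ 0.0807 -0.0005  0.0194] [[-0.0003  0.9544  0.2986]
 [ 1.      0.0004 -0.0004]
 [-0.0006  0.2986 -0.9544]]
```

View pics/t1.png

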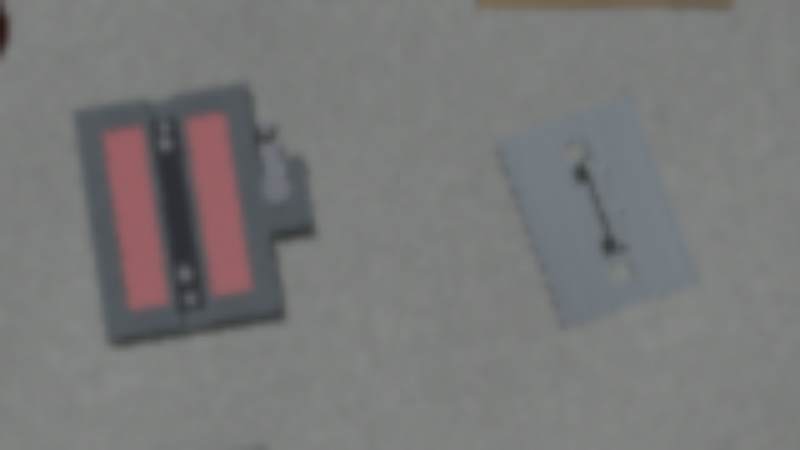

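The left half shows the mould at yaw about 9° with its studs along the dark channel and the latch at right, pointing roughly along mould +x. The right half shows the cover at yaw about 19°, with its handle centred near (600,210). I'll move above the cover now.

Call:
{"fn": "arm_command", "kwargs": {
  "xyz": [
    [27.5, 22.4, 0],
    [27.5, 22.4, 0],
    [27.5, 22.4, 0],
    [27.5, 22.4, 0],
    [27.5, 22.4, 0],
    [27.5, 22.4, 0],
    [27.5, 22.4, -5],
    [27.5, 22.4, -10],
    [27.5, 22.4, -10],
    [27.5, 22.4, -10],
    [27.5, 22.4, -10],
    [27.5, 22.4, -5],
    [0, 0, 0],
    [0, 0, 0]
  ],
  "spin": [-0.64, -0.64, -0.64, -0.64, -0.64, -0.64, -0.64, -0.64, -0.64, -0.64, -0.64, -0.64, 0, 0],
  "jaw": 1
}}

```text
time: 1.55
tool_pos: [0.5651, -0.2002, 0.3541]
tool_rot: [-3.141, 0.001, 0.332]
contact_force: [-0.6, -0.7, 0.3]
opening: 0.0917
grip_force: 0.0
```

Run:
```python
from h import *
import pickle
np.set_printoptions(precision=4,suppress=True)
c=wcam();t=cam('top');pickle.dump((c,t),open('c1.pkl','wb'));save(c,'w1.png')
s=observe();print(s['tool_pos'],s['tool_rot'],s['contact_force'])
```

```text
[ 0.5643 -0.2013  0.3548] [3.1415 0.0005 0.3293] [-0.16   -0.5959 -0.2845]
```

View pics/w1.png

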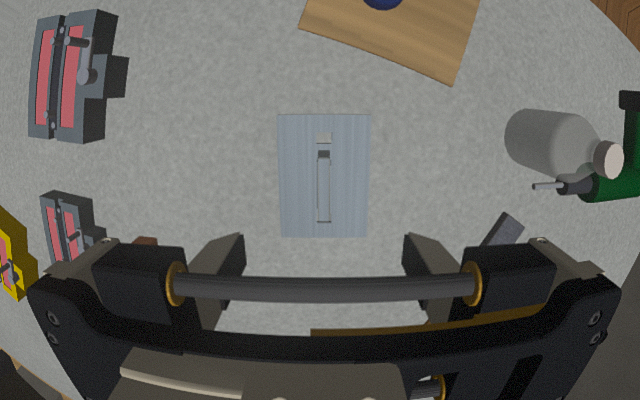

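The wrist view shows the cover plate from (278,114) to (370,237), with the handle bar at (317–330, 152–222) and one hole at (324,136). I'll move down 60 mm for the second view, then measure.

Call:
{"fn": "arm_command", "kwargs": {
  "xyz": [
    [0, 0, -20],
    [0, 0, -20],
    [0, 0, -20],
    [0, 0, 0],
    [0, 0, 0]
  ],
  "spin": [0, 0, 0, 0, 0]
}}

```text
time: 2.15
tool_pos: [0.5645, -0.2016, 0.2954]
tool_rot: [3.141, 0.0, 0.328]
contact_force: [-0.7, -0.9, 0.5]
opening: 0.0919
grip_force: 0.0
```

```bash
cat >> h.py <<'E'
def world(c):
    v,u=np.mgrid[:400,:640];T=c['world_from_camera']
    x=(u-c['cx'])/c['fx'];y=(v-c['cy'])/c['fy']
    if c.get('fish'):
        r=np.hypot(x,y)+1e-12;k=np.tan(np.minimum(r,1.45))/r;x=x*k;y=y*k
    p=np.stack([x,-y,-np.ones_like(x)],-1)*c['depth'][...,None]
    return p@T[:3,:3].T+T[:3,3]
def rectm(m,c,z):
    cs,_=cv2.findContours(m.astype(np.uint8),cv2.RETR_EXTERNAL,2);k=max(cs,key=cv2.contourArea)[:,0]
    (x,y),(w,h),a=cv2.minAreaRect((onz(c,k[:,0],k[:,1],z)[:,:2]*1000).astype(np.float32))
    M=cv2.moments(k);return x,y,w,h,a,(M['m10']/M['m00'],M['m01']/M['m00'])
E
python3 - <<'E'
from h import *
import pickle
np.set_printoptions(precision=4,suppress=True)
c1,_=pickle.load(open('c1.pkl','rb'));c2=wcam();pickle.dump(c2,open('c2.pkl','wb'))
cc=[]
for c in(c1,c2):
    im=c['img'].astype(int);P=world(c)
    near=(np.hypot(P[...,0]-.565,P[...,1]+.2)<.1)&(c['depth']>0)
    print('floor z',np.median(P[200:230,100:160,2]))
    blu=((im[...,2]-im[...,0])>12)&near
    q=rectm(blu,c,.006);print('plate',q)
    bar=(P[...,2]>.042)&(P[...,2]<.07)&near
    print('bar z',np.median(P[bar][:,2]));r=rectm(bar,c,.052);print('bar',r)
    cc.append((q[5],r[5]))
print('tri plate',tri(c1,cc[0][0],c2,cc[1][0]),'bar',tri(c1,cc[0][1],c2,cc[1][1]))
s=observe();print(s['tool_pos'],s['tool_rot'])
E
```

```text
floor z 0.0005628529201974763
plate (563.3772583007812, -200.34326171875, 139.92874145507812, 99.60089111328125, 18.887235641479492, (323.4796857987245, 174.52118525431638))
bar z 0.05258948681795278
bar (564.307373046875, -200.04522705078125, 64.40937805175781, 10.79515552520752, 18.983482360839844, (323.4936886395512, 188.41000467508178))
floor z 0.0005471163687470748
plate (563.4107666015625, -200.16964721679688, 140.01730346679688, 100.07726287841797, 18.974082946777344, (321.8450306788726, 187.1112204832059))
bar z 0.05254336460809443
bar (564.9315795898438, -199.57554626464844, 65.41943359375, 12.044105529785156, 18.81696128845215, (321.5033093930432, 207.28573440360512))
tri plate (array([ 0.5599, -0.2014, -0.0294]), np.float64(0.0002415762933810133)) bar (array([ 0.5615, -0.2009,  0.0381]), np.float64(0.00024949799895424604))
[ 0.5648 -0.2015  0.296 ] [ 3.1403 -0.0011  0.3287]
```

Call:
{"fn": "arm_command", "kwargs": {
  "xyz": [
    [-1, 1.3, -20],
    [0, 0, -20],
    [0, 0, -20],
    [0, 0, -15],
    [0, 0, -10],
    [0, 0, -8],
    [0, 0, 0],
    [0, 0, 0]
  ],
  "spin": [0, 0, 0, 0, 0, 0, 0, 0]
}}

```text
time: 3.0
tool_pos: [0.5641, -0.1996, 0.2025]
tool_rot: [3.141, -0.001, 0.33]
contact_force: [-0.3, -0.6, 0.7]
opening: 0.0918
grip_force: 0.0
```

Call:
{"fn": "arm_command", "kwargs": {
  "xyz": [
    [0, 0, 0],
    [0, 0, 0],
    [0, 0, 0],
    [0, 0, 0],
    [0, 0, 0],
    [0, 0, 0],
    [0, 0, 0],
    [0, 0, 0],
    [0, 0, 0],
    [0, 0, 0]
  ],
  "spin": [0, 0, 0, 0, 0, 0, 0, 0, 0, 0],
  "jaw": -1,
  "squeeze": 45
}}

```text
time: 4.0
tool_pos: [0.5639, -0.1995, 0.2017]
tool_rot: [3.142, 0.0, 0.33]
contact_force: [0.0, -0.1, 0.4]
opening: 0.0161
grip_force: 0.0
```

Call:
{"fn": "arm_command", "kwargs": {
  "xyz": [
    [0, 0, 0],
    [0, 0, 0],
    [0, 0, 0],
    [0, 0, 0],
    [0, 0, 5],
    [0, 0, 5],
    [0, 0, 15],
    [0, 0, 25],
    [0, 0, 30],
    [0, 0, 30],
    [0, 0, 30],
    [0, 0, 20],
    [0, 0, 0],
    [0, 0, 0]
  ],
  "spin": [0, 0, 0, 0, 0, 0, 0, 0, 0, 0, 0, 0, 0, 0]
}}

```text
time: 5.4
tool_pos: [0.5636, -0.1993, 0.3613]
tool_rot: [-3.141, 0.0, 0.33]
contact_force: [0.1, -0.8, -3.9]
opening: 0.0115
grip_force: 45.0
```

Call:
{"fn": "arm_command", "kwargs": {
  "xyz": [
    [0, 15, 0],
    [0, 25, 0],
    [0, 25, 0],
    [0, 25, 0],
    [0, 25, 0],
    [0, 20, 0],
    [0, 15, 0],
    [0, 0, 0],
    [0, 0, 0],
    [0, 0, 0]
  ],
  "spin": [-1.5, -1.5, -1.5, -1.5, -1.5, -1.5, -1, 0, 0, 0]
}}

```text
time: 6.4
tool_pos: [0.5638, -0.0502, 0.3609]
tool_rot: [-3.141, 0.001, 0.155]
contact_force: [-0.1, -0.0, -2.7]
opening: 0.0117
grip_force: 45.0
```

Run:
```python
from h import *
import pickle
c=wcam();t=cam('top');a=cam('scene');pickle.dump((c,t,a,observe()),open('c3.pkl','wb'));save(c,'w3.png')
print(observe())
```

```text
{'time': 6.55, 'qpos': array([-2.24104424e-01,  4.53227306e-01,  1.47515908e+00, -1.93940312e-04,
        1.21354651e+00,  1.19243881e+00]), 'qvel': array([ 0.00211427, -0.00299122, -0.00097059,  0.00247842,  0.00085847,
        0.00413402]), 'joint_efforts': array([ 1.01558624e-01, -4.97558713e+01, -2.47722620e+01,  6.23051729e-02,
       -5.84431586e-02, -6.90115310e-03]), 'tool_pos': array([ 0.5638601 , -0.05018898,  0.36148708]), 'tool_rot': array([3.14154952e+00, 3.83295415e-04, 1.54320938e-01]), 'contact_force': array([-1.08971119, -0.16816052, -2.54673754]), 'torque': array([ 0.00360553,  0.05346925, -0.01053269]), 'grip_force': 44.999306201934814, 'opening': 0.01150633399318807}
```

View pics/w3.png

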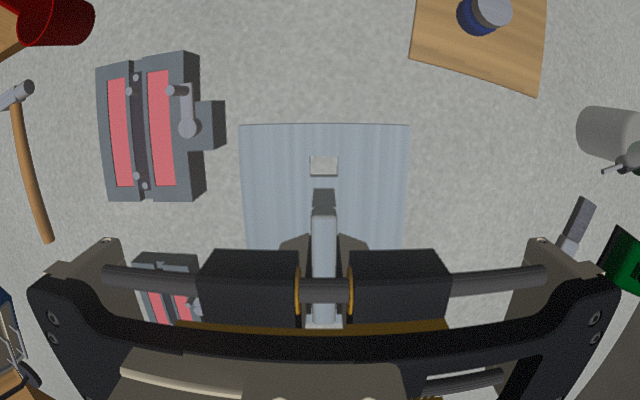

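The held cover's visible edge runs (240,124)–(408,124), and its hole is at (324,165). The mould is at (97–225, 52–202), the stud candidates are near (137,80) and (140,180), and the latch lever runs from (187,128) to (185,88). I'll move 50 mm for the second view.

Call:
{"fn": "arm_command", "kwargs": {
  "xyz": [
    [0, 15, 0],
    [0, 20, 0],
    [0, 15, 0],
    [0, 0, 0],
    [0, 0, 0],
    [0, 0, 0]
  ],
  "spin": [0, 0, 0, 0, 0, 0]
}}

```text
time: 7.15
tool_pos: [0.5639, 0.0003, 0.3618]
tool_rot: [3.141, 0.0, 0.155]
contact_force: [0.6, 0.5, -2.3]
opening: 0.0113
grip_force: 45.0
```

Run:
```python
from h import *
import pickle
c=wcam();pickle.dump((c,observe()),open('c4.pkl','wb'))
c3=pickle.load(open('c3.pkl','rb'))[0]
# crop both, x4
A=cv2.resize(c3['img'][45:195,95:195],None,fx=4,fy=4,interpolation=2)
B=cv2.resize(c['img'][45:195,125:225],None,fx=4,fy=4,interpolation=2)
cv2.imwrite('pics/w4.png',cv2.convertScaleAbs(cv2.hconcat([A,B])[:,:,::-1],alpha=1.5))
```

```text
(no output)
```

View pics/w4.png

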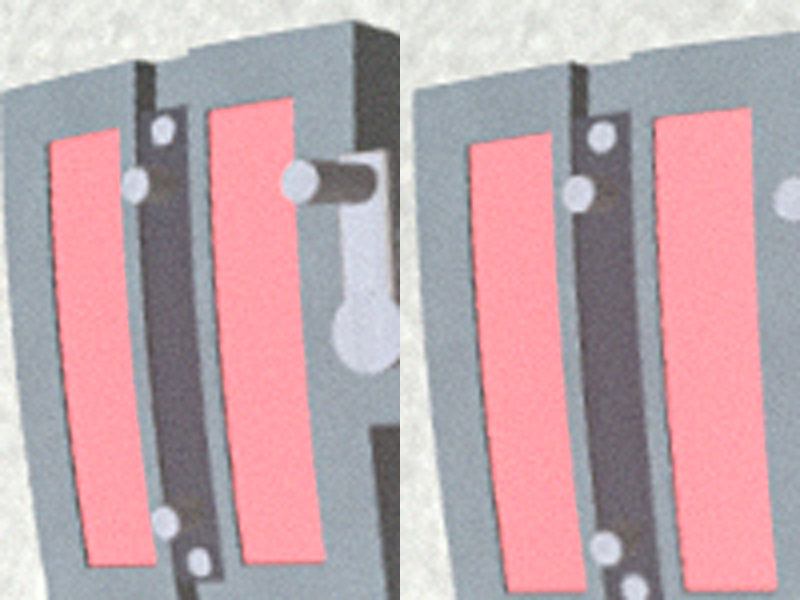

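The left crop is from y=−0.05 and the right from y=0.0. Stud tips are at crop (135,185) and (166,522) on the left, and (579,194) and (605,548) on the right. The discs at (162,130), (200,562), (602,136) and (634,587) are the low clamp screws. The latch pin tip is at (300,182) on the left, with its pivot at (366,330).

```bash
cat >> h.py <<'E'
def blob(c,u,v,r=5,k=.5):
    g=c['img'].min(2).astype(np.float32);g=cv2.resize(g,None,fx=4,fy=4,interpolation=cv2.INTER_CUBIC)
    x,y=int(u*4),int(v*4);R=r*4;w=g[y-R:y+R,x-R:x+R]
    t=w.min()+k*(np.percentile(w,99)-w.min());t=max(t,145)if False else t
    n,L,S,C=cv2.connectedComponentsWithStats((w>t).astype(np.uint8))
    i=min(range(1,n),key=lambda i:np.hypot(*(C[i]-R))if S[i,4]>30 else 1e9)
    return (x-R+C[i][0]+.5)/4-.5,(y-R+C[i][1]+.5)/4-.5,S[i,4]/16
E
python3 - <<'E'
from h import *
import pickle
np.set_printoptions(precision=4,suppress=True)
c3,t3,a3,s3=pickle.load(open('c3.pkl','rb'));c4,s4=pickle.load(open('c4.pkl','rb'))
pts={'stud+':((135,185),(179,194)),'stud-':((166,522),(205,548)),'pin':((300,182),(395,198))}
W={}
for n,(p,q) in pts.items():
    b3=blob(c3,95+p[0]/4,45+p[1]/4,4,.7);b4=blob(c4,125+q[0]/4,45+q[1]/4,4,.7)
    print(n,b3,b4);X,e=tri(c3,b3[:2],c4,b4[:2]);W[n]=X
    z=.094 if n=='pin' else .059
    print('  tri',X,e,'plane',onz(c3,*b3[:2],z),onz(c4,*b4[:2],z))
for c in(c3,c4):
    im=c['img'].astype(int);pink=(im[...,0]-im[...,1]>50)&(im[...,0]-im[...,2]>40)
    n,L,S,C=cv2.connectedComponentsWithStats(pink.astype(np.uint8))
    P=world(c)
    for i in range(1,n):
        if S[i,4]>800: print('pink',C[i],rectm(L==i,c,.045)[:5],'z',np.median(P[L==i][:,2]))
for c,pv in((c3,(95+366/4,45+330/4)),):
    print('pivot z.062',onz(c,*pv,.062))
for c,s in((c3,s3),(c4,s4)):
    P=world(c);im=c['img'].astype(int)
    print('plate hole area z',P[135:150,270:300,2].mean(), 'TCP',s['tool_pos'],s['tool_rot'])
    # hole centroid and front edge of held cover
    for (u,v) in [(240,124),(408,124),(324,165)]: print(u,v,P[v+4,u+ (6 if u<300 else -6)])
E
```

```text
stud+ (np.float64(128.09565378900444), np.float64(90.78807578008916), np.float64(42.0625)) (np.float64(168.87809023485784), np.float64(92.9874845488257), np.float64(50.5625))
  tri [0.6379 0.1643 0.0597] 4.872555681432604e-06 plane [0.6379 0.1648 0.059 ] [0.6379 0.1647 0.059 ]
stud- (np.float64(135.57830112721416), np.float64(175.216384863124), np.float64(38.8125)) (np.float64(175.76809878213803), np.float64(181.76268606224627), np.float64(46.1875))
  tri [0.549  0.1507 0.0593] 5.9581925247356194e-05 plane [0.549  0.1508 0.059 ] [0.5489 0.1508 0.059 ]
pin (np.float64(169.34877985462097), np.float64(89.942497403946), np.float64(60.1875)) (np.float64(223.25894683026584), np.float64(94.12653374233129), np.float64(61.125))
  tri [0.6409 0.0954 0.0931] 0.00018346314753726995 plane [0.6408 0.0949 0.094 ] [0.641  0.0951 0.094 ]
pink [29.4002 14.6538] (742.991455078125, 417.5646667480469, 171.81271362304688, 66.77794647216797, 79.23609924316406) z 0.08079005650354748
pink [160.1952 128.1632] (599.1698608398438, 129.47190856933594, 123.22318267822266, 26.084606170654297, 8.929868698120117) z 
[... 164 characters left out ...]

pink [202.8104 132.2035] (599.0850830078125, 129.6128692626953, 123.17765808105469, 26.336864471435547, 8.95783519744873) z 0.043646193908912306
pink [155.564  135.6055] (590.471923828125, 185.7791748046875, 122.8887939453125, 25.83108139038086, 8.856106758117676) z 0.043601890896712986
pivot z.062 [0.6054 0.0893 0.062 ]
plate hole area z 0.16616293474757335 TCP [ 0.5639 -0.0502  0.3615] [3.1415 0.0004 0.1543]
240 124 [0.623  0.0047 0.1649]
408 124 [ 0.637  -0.0841  0.1666]
324 165 [ 0.5692 -0.043   0.0004]
plate hole area z 0.16709587158337916 TCP [0.5639 0.0002 0.3617] [ 3.1412 -0.      0.1548]
240 124 [0.6235 0.0549 0.1666]
408 124 [ 0.6374 -0.0342  0.1657]
324 165 [0.5697 0.0074 0.0005]
```

Run:
```python
from h import *
import pickle
from scipy.spatial.transform import Rotation as R
np.set_printoptions(precision=5,suppress=True)
c3,t3,a3,s3=pickle.load(open('c3.pkl','rb'));c4,s4=pickle.load(open('c4.pkl','rb'))
for c,s in((c3,s3),(c4,s4)):
    im=c['img'].astype(int);z=s['tool_pos'][2]-.2017+.006
    sub=np.zeros((400,640),np.uint8);sub[150:185,300:348]=((im[...,2]-im[...,0])<7)[150:185,300:348]
    sub[176:]=0
    n,L,S,C=cv2.connectedComponentsWithStats(sub);i=1+np.argmax(S[1:,4]);print(S[i])
    x,y,w,h,a,_=rectm(L==i,c,z)
    yaw=s['tool_rot'][2];Q=np.array([[np.cos(yaw),np.sin(yaw)],[-np.sin(yaw),np.cos(yaw)]])
    print('hole rect',x,y,w,h,a,'in tool',Q@(np.array([x,y])-s['tool_pos'][:2]*1000))
    blu=((im[...,2]-im[...,0])>12);P=world(c);blu&=(abs(P[...,2]-z)<.012)
    v,u=np.nonzero(blu[:245]);X=onz(c,u,v,z)[:,:2]-s['tool_pos'][:2];X=X@Q.T*1000
    m=abs(X[:,1])<40;f=[X[(X[:,1]>b)&(X[:,1]<b+10),0].max() for b in range(-45,45,15)]
    print('front edge x by y',np.array(f)); k=(X[:,0]>45)&(X[:,0]<60);print('y range',X[k,1].min(),X[k,1].max())
print(observe()['tool_pos'])
```

```text
[310 156  28  20 543]
hole rect 607.6744995117188 -43.10602569580078 11.247432708740234 15.70309066772461 8.850801467895508 in tool [44.38243  0.2641 ]
front edge x by y [68.76432 68.82111 69.05184 68.4658  68.69552 69.06335]
y range -49.58502561473323 50.18402381476398
[310 156  28  20 543]
hole rect 607.923095703125 7.319827079772949 11.292941093444824 15.774104118347168 8.864933967590332 in tool [44.59211  0.29636]
front edge x by y [69.01086 69.10236 69.32926 69.31231 68.98972 69.26128]
y range -49.74205705892702 50.69665423755071
[0.56391 0.00015 0.36174]
```

Call:
{"fn": "arm_command", "kwargs": {
  "xyz": [
    [3, 15.5, 0],
    [5, 25, 0],
    [5, 25, 0],
    [5, 25, 0],
    [5, 25, 0],
    [4.5, 24, 0],
    [3, 18, 0],
    [0, 0, -10],
    [0, 0, -20],
    [0, 0, -20],
    [0, 0, -20],
    [0, 0, -10],
    [0, 0, -6],
    [0, 0, 0],
    [0, 0, 0],
    [0, 0, 0]
  ],
  "spin": [0, 0, 0, 0, 0, 0, 0, 0, 0, 0, 0, 0, 0, 0, 0, 0]
}}

```text
time: 8.8
tool_pos: [0.5947, 0.158, 0.2768]
tool_rot: [3.141, -0.002, 0.155]
contact_force: [0.1, -0.8, -2.9]
opening: 0.0114
grip_force: 45.0
```

Call:
{"fn": "arm_command", "kwargs": {
  "xyz": [
    [-0.3, -0.3, -4],
    [0, 0, -4],
    [0, 0, -4],
    [0, 0, 0],
    [0, 0, 0],
    [0, 0, -1],
    [0, 0, -1],
    [0, 0, -1],
    [0, 0, 0],
    [0, 0, 0]
  ],
  "spin": [0, 0, 0, 0, 0, 0, 0, 0, 0, 0]
}}

```text
time: 9.8
tool_pos: [0.5941, 0.1578, 0.2608]
tool_rot: [3.142, -0.0, 0.155]
contact_force: [0.1, 0.1, -3.2]
opening: 0.0113
grip_force: 45.0
```

Call:
{"fn": "arm_command", "kwargs": {
  "xyz": [
    [0, 0, -0.5],
    [0, 0, -0.5],
    [0, 0, -0.5],
    [0, 0, -0.5],
    [0, 0, 0],
    [0, 0, 0]
  ],
  "spin": [0, 0, 0, 0, 0, 0]
}}

```text
time: 10.4
tool_pos: [0.5941, 0.1578, 0.2587]
tool_rot: [3.141, 0.0, 0.155]
contact_force: [-1.0, -0.7, -2.4]
opening: 0.0117
grip_force: 45.0
```

Call:
{"fn": "arm_command", "kwargs": {
  "xyz": [
    [0, 0, -0.5],
    [0, 0, -0.5],
    [0, 0, -0.5],
    [0, 0, -0.5],
    [0, 0, 0],
    [0, 0, 0]
  ],
  "spin": [0, 0, 0, 0, 0, 0]
}}

```text
time: 11.0
tool_pos: [0.5941, 0.1578, 0.2567]
tool_rot: [3.141, 0.0, 0.155]
contact_force: [0.3, -0.5, -2.9]
opening: 0.0113
grip_force: 45.0
```

Call:
{"fn": "arm_command", "kwargs": {
  "xyz": [
    [0, 0, -1],
    [0, 0, -1],
    [0, 0, -1],
    [0, 0, -1],
    [0, 0, -1],
    [0, 0, -1],
    [0, 0, -1],
    [0, 0, 0],
    [0, 0, 0]
  ],
  "spin": [0, 0, 0, 0, 0, 0, 0, 0, 0]
}}

```text
time: 11.9
tool_pos: [0.5941, 0.1578, 0.2497]
tool_rot: [3.141, 0.0, 0.155]
contact_force: [-0.0, -1.0, -3.0]
opening: 0.0117
grip_force: 45.0
```

Call:
{"fn": "arm_command", "kwargs": {
  "xyz": [
    [0, 0, -0.5],
    [0, 0, -0.5],
    [0, 0, -0.5],
    [0, 0, -0.5],
    [0, 0, 0],
    [0, 0, 0]
  ],
  "spin": [0, 0, 0, 0, 0, 0]
}}

```text
time: 12.5
tool_pos: [0.5941, 0.1578, 0.2477]
tool_rot: [3.141, 0.0, 0.155]
contact_force: [0.2, -0.1, -3.0]
opening: 0.0116
grip_force: 45.0
```

Call:
{"fn": "arm_command", "kwargs": {
  "xyz": [
    [0, 0, -0.3],
    [0, 0, -0.3],
    [0, 0, -0.3],
    [0, 0, 0],
    [0, 0, 0]
  ],
  "spin": [0, 0, 0, 0, 0]
}}

```text
time: 13.0
tool_pos: [0.5941, 0.1578, 0.2468]
tool_rot: [3.142, 0.0, 0.155]
contact_force: [-0.3, -1.9, -3.6]
opening: 0.0117
grip_force: 45.0
```

Call:
{"fn": "arm_command", "kwargs": {
  "xyz": [
    [0, 0, -0.2],
    [0, 0, -0.2],
    [0, 0, -0.2],
    [0, 0, 0],
    [0, 0, 0]
  ],
  "spin": [0, 0, 0, 0, 0]
}}

```text
time: 13.5
tool_pos: [0.5941, 0.1578, 0.2467]
tool_rot: [3.141, -0.0, 0.155]
contact_force: [-3.5, -1.0, 4.8]
opening: 0.0119
grip_force: 45.0
```

Call:
{"fn": "arm_command", "kwargs": {
  "xyz": [
    [0, 0, 0.3],
    [0, 0, 0],
    [0, 0, 0],
    [0, 0, 0],
    [0, 0, 0],
    [0, 0, 0],
    [0, 0, 0],
    [0, 0, 0],
    [0, 0, 0]
  ],
  "spin": [0, 0, 0, 0, 0, 0, 0, 0, 0],
  "jaw": 0.05
}}

```text
time: 14.4
tool_pos: [0.5941, 0.1578, 0.2465]
tool_rot: [3.141, -0.0, 0.155]
contact_force: [-0.1, -0.4, -0.6]
opening: 0.0482
grip_force: 0.0
```

Call:
{"fn": "arm_command", "kwargs": {
  "xyz": [
    [0, 0, 4],
    [0, 0, 10],
    [0, 0, 20],
    [0, 0, 25],
    [0, 0, 25],
    [0, 0, 20],
    [0, 0, 0],
    [0, 0, 0]
  ],
  "spin": [0, 0, 0, 0, 0, 0, 0, 0]
}}

```text
time: 15.2
tool_pos: [0.5939, 0.1577, 0.3509]
tool_rot: [3.141, -0.001, 0.155]
contact_force: [-0.7, -0.5, -0.7]
opening: 0.0482
grip_force: 0.0
```

Run:
```python
from h import *
import pickle
c=wcam();pickle.dump((c,observe()),open('c5.pkl','wb'));save(c,'w5.png')
P=world(c);im=c['img'].astype(int)
m=(np.hypot(P[...,0]-.5935,P[...,1]-.158)<.06)&((im[...,2]-im[...,0])>12)
z=P[m][:,2];z1=z[(z>.04)&(z<.06+.012)];print('plate z',np.percentile(z1,[10,50,90]),(z>.08).sum(),observe()['tool_pos'])
q=P[m][(z>.04)&(z<.075)];A=np.c_[q[:,:2]-[.5935,.158],np.ones(len(q))];print('tilt fit',np.linalg.lstsq(A,q[:,2],rcond=None)[0])
```

```text
plate z [0.05048729 0.05166165 0.05257646] 955 [0.59378022 0.15771497 0.34992161]
tilt fit [0.00288199 0.00109075 0.05133993]
```

View pics/w5.png

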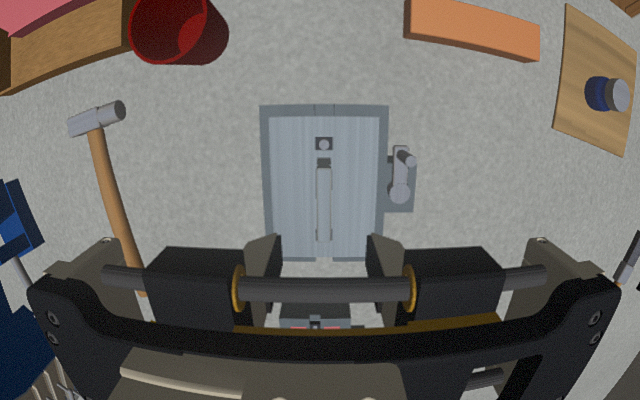

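Seen from above, the cover is seated: its plate top is flat at z = 0.051, and a stud shows through the hole at (324,144). The latch has not moved, with its pin tip at (410,158). Next I'll go over the pin.

Call:
{"fn": "arm_command", "kwargs": {
  "xyz": [
    [11, -15, 0],
    [13, -17, 0],
    [13, -17, 0],
    [10, -13.6, 0],
    [0, 0, 0],
    [0, 0, -20],
    [0, 0, -20],
    [0, 0, -20],
    [0, 0, -15],
    [0, 0, 0],
    [0, 0, 0]
  ],
  "spin": [0.6, 0.6, 0.6, 0, 0, 0, 0, 0, 0, 0, 0]
}}

```text
time: 16.35
tool_pos: [0.6409, 0.0958, 0.2756]
tool_rot: [-3.141, 0.001, 0.187]
contact_force: [-0.3, 0.5, 0.9]
opening: 0.0484
grip_force: 0.0
```

Run:
```python
from h import *
import pickle
np.set_printoptions(precision=4,suppress=True)
c5,s5=pickle.load(open('c5.pkl','rb'));c=wcam();pickle.dump(c,open('c6.pkl','wb'))
b5=blob(c5,410,159,6,.7);print(b5,onz(c5,*b5[:2],.094))
# predicted pixel of pin tip here
T=np.linalg.inv(c['world_from_camera']);p=T[:3,:3]@np.array([.641,.0951,.094])+T[:3,3]
th=np.arctan2(np.hypot(p[0],p[1]),-p[2]);k=th/np.hypot(p[0],p[1])*c['fx'];u,v=c['cx']+p[0]*k,c['cy']-p[1]*k;print('pred',u,v)
b=blob(c,u,v,10,.7);print(b,onz(c,*b[:2],.094),tri(c5,b5[:2],c,b[:2]))
s=observe();print(s['tool_pos'],s['tool_rot'])
i=cv2.resize(c['img'][100:340,200:440],None,fx=2,fy=2);cv2.imwrite('pics/w6.png',i[:,:,::-1])
```

```text
(np.float64(411.2542682926829), np.float64(159.3941637630662), np.float64(89.6875)) [0.6423 0.0944 0.094 ]
pred 325.09658520111503 245.69177026410136
(np.float64(325.0225155279503), np.float64(248.13102484472049), np.float64(251.5625)) [0.6394 0.0948 0.094 ] (array([0.6428, 0.0959, 0.1001]), np.float64(0.0010599296034310903))
[0.6411 0.0956 0.2763] [ 3.1415 -0.0009  0.1869]
```

View pics/w6.png

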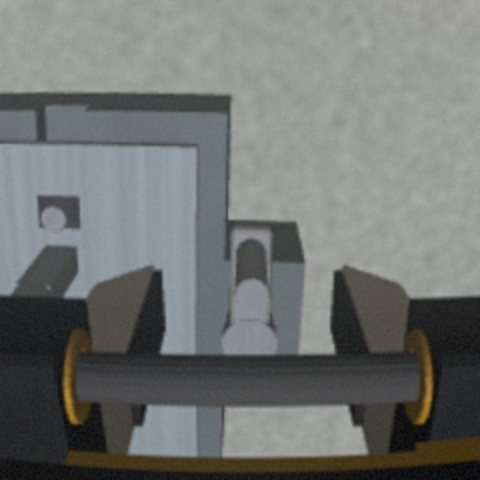

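The pin, with its tip at crop (250,300), is centred between the two open fingers, which are clear of the handle and the lug. I'll descend and close lightly.

Call:
{"fn": "arm_command", "kwargs": {
  "xyz": [
    [0, 0, -12],
    [0, 0, -12],
    [0, 0, -6],
    [0, 0, 0],
    [0, 0, 0]
  ],
  "spin": [0, 0, 0, 0, 0]
}}

```text
time: 16.9
tool_pos: [0.6411, 0.0951, 0.2453]
tool_rot: [3.142, 0.0, 0.187]
contact_force: [0.2, 0.2, 0.4]
opening: 0.0483
grip_force: 0.0
```

Call:
{"fn": "arm_command", "kwargs": {
  "xyz": [
    [0, 0, 0],
    [0, 0, 0],
    [0, 0, 0],
    [0, 0, 0],
    [0, 0, 0],
    [0, 0, 0],
    [0, 0, 0],
    [0, 0, 0]
  ],
  "spin": [0, 0, 0, 0, 0, 0, 0, 0],
  "jaw": -1,
  "squeeze": 6
}}

```text
time: 17.7
tool_pos: [0.6411, 0.0951, 0.2456]
tool_rot: [3.141, -0.0, 0.187]
contact_force: [0.2, -0.7, 0.6]
opening: 0.0091
grip_force: 6.0
```

```bash
python3 -c "
import numpy as np
t=np.radians(10.6+4.9*np.arange(19));d=np.diff(np.c_[36*np.cos(t),36*np.sin(t)],axis=0);print([[round(a,1),round(b,1),0] for a,b in d.tolist()],d.sum(0))"
```

```text
[[-0.7, 3.0, 0], [-0.9, 2.9, 0], [-1.2, 2.8, 0], [-1.4, 2.7, 0], [-1.7, 2.6, 0], [-1.9, 2.4, 0], [-2.1, 2.3, 0], [-2.3, 2.1, 0], [-2.4, 1.9, 0], [-2.6, 1.7, 0], [-2.7, 1.4, 0], [-2.8, 1.2, 0], [-2.9, 1.0, 0], [-3.0, 0.7, 0], [-3.0, 0.4, 0], [-3.1, 0.2, 0], [-3.1, -0.1, 0], [-3.1, -0.3, 0]] [-40.89316268  28.95397311]
```

Call:
{"fn": "arm_command", "kwargs": {
  "xyz": [
    [-0.7, 3.0, 0],
    [-0.9, 2.9, 0],
    [-1.2, 2.8, 0],
    [-1.4, 2.7, 0],
    [-1.7, 2.6, 0],
    [-1.9, 2.4, 0],
    [-2.1, 2.3, 0],
    [-2.3, 2.1, 0],
    [-2.4, 1.9, 0],
    [0, 0, 0],
    [0, 0, 0]
  ],
  "spin": [4.9, 4.9, 4.9, 4.9, 4.9, 4.9, 4.9, 4.9, 4.9, 0, 0]
}}

```text
time: 18.8
tool_pos: [0.6265, 0.118, 0.2456]
tool_rot: [-3.141, -0.0, 0.954]
contact_force: [-0.3, 0.4, 2.0]
opening: 0.0098
grip_force: 6.0
```

Call:
{"fn": "arm_command", "kwargs": {
  "xyz": [
    [-2.6, 1.7, 0],
    [-2.7, 1.4, 0],
    [-2.8, 1.2, 0],
    [-2.9, 1.0, 0],
    [-3.0, 0.7, 0],
    [-3.0, 0.4, 0],
    [-3.1, 0.2, 0],
    [-3.1, -0.1, 0],
    [-3.1, -0.3, 0],
    [0, 0, 0],
    [0, 0, 0]
  ],
  "spin": [4.9, 4.9, 4.9, 4.9, 4.9, 4.9, 4.9, 4.9, 4.9, 0, 0]
}}

```text
time: 19.9
tool_pos: [0.6002, 0.124, 0.2456]
tool_rot: [-3.141, 0.0, 1.723]
contact_force: [0.1, 0.1, 0.5]
opening: 0.0098
grip_force: 6.0
```

Call:
{"fn": "arm_command", "kwargs": {
  "xyz": [
    [0, 0, 0],
    [0, 0, 0],
    [0, 0, 0],
    [0, 0, 0],
    [0, 0, 0],
    [0, 0, 0]
  ],
  "spin": [0, 0, 0, 0, 0, 0],
  "jaw": -0.3
}}

```text
time: 20.5
tool_pos: [0.6002, 0.1241, 0.2455]
tool_rot: [3.142, -0.0, 1.726]
contact_force: [-0.1, -0.4, 0.3]
opening: 0.0325
grip_force: 0.0
```

Call:
{"fn": "arm_command", "kwargs": {
  "xyz": [
    [0, 0, 5],
    [0, 0, 15],
    [0, 0, 30],
    [0, 0, 35],
    [0, 0, 35],
    [0, 0, 20],
    [0, 0, 0],
    [0, 0, 0]
  ],
  "spin": [0, 0, 0, 0, 0, 0, 0, 0]
}}

```text
time: 21.3
tool_pos: [0.5999, 0.124, 0.3854]
tool_rot: [3.141, 0.0, 1.726]
contact_force: [-0.1, 0.3, 0.1]
opening: 0.0322
grip_force: 0.0
```

Run:
```python
from h import *
c=wcam();t=cam('top');
A=cv2.resize(c['img'][0:260],None,fx=1,fy=1);save(c,'w7.png')
P=world(c);im=c['img'].astype(int)
mid=np.array([.5935,.158]);y=np.radians(8.87);Q=np.array([[np.cos(y),np.sin(y)],[-np.sin(y),np.cos(y)]])
L=(P[...,:2]-np.array([.6057,.0885]))@Q.T
m=(P[...,2]>.056)&(P[...,2]<.068)&(np.hypot(L[...,0],L[...,1])<.05)&(L[...,1]<.05)
p=L[m];d=np.hypot(*p.T);f=p[(d>.015)];print('lever pts',len(f),'angle',np.arctan2(f[:,1].mean(),f[:,0].mean()))
D=P[...,:2]-mid;l=D@Q.T;m=(abs(l[...,0])<.068)&(abs(l[...,1])<.048)&(P[...,2]>.04)&(P[...,2]<.056);print('plate z',np.percentile(P[m][:,2],[5,50,95]),m.sum())
print(observe()['tool_pos'])
```

```text
lever pts 235 angle 1.5736227494096924
plate z [0.05041209 0.05173181 0.0529509 ] 10379
[0.59987749 0.12403389 0.38401061]
```

View pics/w7.png

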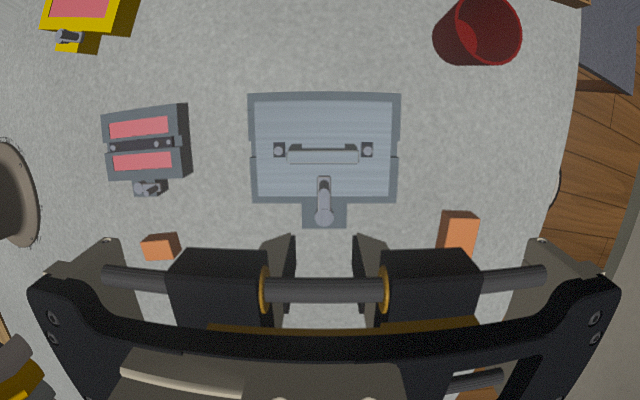

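The cover lies flat with both studs through their holes at (279,150) and (367,149). The latch stands across the cover's edge, from (323,215) to (323,182), at 1.57 rad, and the gripper is clear.

```bash
python3 -c "
from cell import *
print(hand_in())"
```

```text
the job is handed in; nothing more can be done
None
```

The mould is closed and the job is handed in: the cover lies flat over both studs, the latch is across it at about 1.57 rad, and the arm is clear, with about 8 N the highest contact force I read and 21 s used.

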